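# Close the wheel-nut tin with its nested lids, then lift off the dust cover alone

## Task

Pick up the nested pair of lids together by the inner lid's grip tab, lower it gently onto the wheel-nut tin (do not drop it) so that the inner lid is fully seated in the mouth with the outer lid still on it, and let go of the tab. Then take the outer lid by its neck and lift it alone straight up until it is entirely above the inner lid's tab, leaving the inner lid seated and undisturbed. Finish while still holding the outer lid there, level and still over the tin; leave the other things on the shelf alone.

Things in the scene. Friction and masses are not known exactly. Their poses are not given: they have to be found in the camera images.
- tin: Round open steel tin of wheel nuts on a narrow riser (160 x 70 x 40 mm high), all fixed to the shelf, left or right of the lids. Origin: on the tin's axis at shelf level, z up. Outside diameter 116 mm, mouth (inside) 108 mm, rim 110 mm above the origin; nuts over 40 mm below the rim. With the inner lid seated, its origin is 98 mm above the tin's origin.
- inner_lid: Inner lid, steel, 0.18-0.29 kg, at first standing on the shelf inside the outer lid. Origin: centre of its underside, z up. Plug 100 mm across (foot chamfered to 94), z 0-12 mm, enters the tin's mouth; flange 122 mm across, z 12-16 mm, rests on the rim; 12 mm round stem; grip tab on top. Lifting it by the tab carries both lids, as the outer lid rests loose on the flange.
- tab (a point): Centre of the inner lid's grip tab, 65 mm above the inner lid's origin: upright black plastic block 30 mm long (lid's x), 14 mm thick (lid's y: pinch across it), z 48-82 mm of the inner lid. It stands 36 mm clear above the outer lid's neck, whose top is at z 46 mm of the inner lid when nested.
- outer_lid: Outer lid (dust cover), steel, 0.16-0.26 kg, loose over the inner lid with 4 mm side play. Origin: centre of its skirt's lower edge, z up; nested, 2 mm above the inner lid's origin. Skirt outside 138, inside 130 mm, z 0-14 mm; flat deck z 14-18 mm; round neck in the middle. It must rise a little over 80 mm from its nested place to be entirely above the tab.
- neck (a point): Centre of the outer lid's neck, 31 mm above the outer lid's origin: round upright tube, outside diameter 54, inside 46 mm, z 18-44 mm of the outer lid, open right through; the inner lid's stem and tab stand up through it with room all round. Grip across its outside from above with the tab between the fingers (tab top 62 mm above the deck).
- gauge: Bystander: red plastic tyre pressure gauge lying flat, about 150 x 56 x 25 mm, long along its x; origin under its middle.
- socket: Bystander: stainless steel lug wrench socket standing upright, 32 mm diameter, 45 mm high; origin under its centre.
- spray_bottle: Bystander: closed white spray bottle, 72 mm diameter, 190 mm high, nozzle to its -x; origin under its centre.
- wheel_brush: Bystander: blue plastic wheel brush lying bristles down, about 235 x 58 x 40 mm, long along its x; origin under its middle.
There are look-alikes about, which are no part of the job. Leave any blue or orange look-alike of the tin alone.

How it is judged:
By the outcome, as a careful person would: the job done as asked, in the order asked, and still so for the second after the job is handed in, while the arm keeps its last pose, push and grip.
It also fails if it takes over 64 s, if anything falls off the work surface, if the arm or the gripper's body presses on something with over 40 N, if the wrist force passes 120 N, or if a joint passes its speed limit or range.

## Robot

A 6-joint arm with a two-finger parallel gripper is mounted at the origin on the work surface. World frame = base frame: x ahead of the robot, y to its left, z up, the work surface at z = 0. Lengths are in m, angles in rad, forces in N, time in s.
With the tool pointing down it reaches from about 0.35 to 0.775 m from the base axis. Payload 5.5 kg.
Tool frame: the origin (TCP) lies at the very end of the fingers, on their centre line; the grasp point (between the pads) lies env.hold_point_z behind it (env.hold_point_z is the distance from the TCP to the grasp point, in m); z points along the fingers, y is the line along which they close (so a half turn about z gives the same grasp; the last joint's range is limited). The gripper opens to 85 mm and grips with 20 to 120 N. Pads are 22 mm wide; open, the fingers measure 114 mm over their backs; the gripper's body (76 mm by 85 mm) begins 54 mm behind the grasp point. The pads swing forward as they close: fully open they stand 13 mm farther back than shut.
Start: joints at [1.155, 0.313, 0.046, 1.304, 0, 1.431], TCP at [0.157, 0.553, 0.231] pointing down, gripper open.
Joint ranges: [-2.76, 2.76], [-0.86, 1.69], [-1.03, 1.26], [-2.2, 2.34], [-1.47, 1.5], [-3.14, 3.14]. Speed limits (rad/s): [2.57, 2.57, 3.14, 3.14, 3.14, 3.14].

## Interface

Orientations are given as a unit quaternion [w, x, y, z].
In Python, from workcell import env gives the robot as it stands.
- The arm moves only by the tool carry_out, never from a script. Its argument "steps" is a list of rows, each a list of 3 entries, a list of its own where there are three numbers: the turn, a rotation vector about the tool's x, y, z in degrees, then the shift along the tool's x, y, z in cm, then the closure in counts, from 0 (fully open) to 255 (shut). A call has exactly 8 rows; each row is the pose to reach, as a shift and turn from the pose commanded when the call began, along the tool's axes at that moment; what a row does not reach only later rows make up. A row lasts 1/8 s, in which the tool goes at most 62.5 mm and 10.7 degrees, less where a joint would pass 70% of its speed; a pose out of reach is approached as far as the arm can. A call with a gripper value outside its range is refused whole. The fingers move at their own pace and stop on an object; "force" is the grip in N (left out, the last holds). Time passes only in rows, so rows that repeat a pose let the fingers close, or fill a call up. It gives the time, the measured TCP pose, the force, the opening and the grip force at its end, in the units of the state.
- env.get_state(): the state, without advancing time (a new reading comes with each control period).
- env.read_camera(name): name is "scene" or "top" or "wrist"; returns (picture, depth): 400x640x3 uint8, red, green, blue; 400x640 float32, m along the optical axis (not along the pixel's ray), 0 where there is no reading.
- env.get_calibration(name): a dict with "fx", "fy", "cx", "cy" (pixels), "origin" and "orientation" of the camera in the world. Camera axes: x right, y up, looking along -z (the intrinsics and any distortion apply to the point x, -y, -z); pixel columns grow to the right and rows downward; lengths in m; the calibration is good to about 2 mm. A picture is of the moment at which its call begins: read the wrist's pose just before it. get_calibration takes no time and is no camera call; for the wrist camera it gives the pose at the moment of the call.
- env.hand_in(): hands the job in; it is judged then, once.
The state is a dict: "clock": time; "joint_pos": joint angles; "qvel": joint speeds; "tau": joint torques, N m; "tcp_pos": TCP position; "orientation": TCP orientation; "wrist_force": force on the tool from outside, world axes, zero at the start; "ft_torque": the same for the moment, N m; "finger_gap": finger opening in m; "grip_force": force on a finger pad.
Only numpy, scipy, OpenCV 4.12 (cv2) and the standard library are available. Lean on these libraries where they do the work, as an engineer would, in place of code of your own. Each camera call takes 0.05 s, during which the arm holds its last target. There are 200 camera calls.

## Working session

There is one attempt and no reset: what is moved stays moved. The work goes in short steps, Python scripts to look and compute and a tool call to move; the robot and the scene stay as the last step left them, time stands still between calls to the robot, and variables do not carry over. Pictures are saved under pics/ and viewed, at most 10 in all, crops included, and the job is handed in when it is done.

Besides the shell and the picture viewer there is one more tool, called as name([rows], argument=value, ...), one row to a line, values as JSON. carry_out: Moves the arm, as the interface text tells. Its arguments: {"type":"object","properties":{"steps":{"type":"array","items":{"type":"array"}},"force":{"type":"number"}},"required":["steps"]}

```bash
ls; mkdir -p pics
python3 - <<'E'
from workcell import env
import cv2,numpy as np
s=env.get_state()
print(s, env.hold_point_z)
for n in ("scene","top"):
    p,d=env.read_camera(n); np.savez(f"{n}0.npz",p=p,d=d)
    cv2.imwrite(f"pics/{n}0.png",p[...,::-1]); print(n,env.get_calibration(n),(d>0).mean())
E
```

```text
pics
{'clock': 0.0, 'joint_pos': array([1.15538585e+00, 3.13998026e-01, 4.49728667e-02, 1.30361743e+00,
       5.31718474e-06, 1.43120295e+00]), 'qvel': array([-0.00088971,  0.00086045, -0.00093255,  0.00105008, -0.00050867,
        0.00111194]), 'tau': array([-7.53712084e-04, -4.80629647e+01,  2.98531222e+01,  1.95909088e-02,
       -2.37329932e-04,  1.15099857e-05]), 'tcp_pos': array([0.15638317, 0.55278383, 0.23040774]), 'orientation': array([-2.55451769e-04,  1.37471768e-01,  9.90505255e-01, -8.87084359e-04]), 'wrist_force': array([0.00156066, 0.13415511, 0.77370684]), 'ft_torque': array([-0.01446925, -0.0215432 , -0.05586448]), 'grip_force': 0.0, 'finger_gap': 0.0852964401520737} 0.0187
scene {'fx': 403.04202448159634, 'fy': 403.04202448159634, 'cx': 310.61570490273033, 'cy': 198.07309530255293, 'origin': array([ 1.2491977 , -0.63750574,  1.01933494]), 'orientation': array([0.83229946, 0.34027101, 0.15788855, 0.40812309])} 0.99285546875
top {'fx': 457.6785118216691, 'fy': 457.6785118216691, 'cx': 319.45802099605476, 'cy': 200.69795949758222, 'origin': array([ 0.332816  , -0.0597716 ,  1.34306039]), 'orientation': array([ 0.70454122,  0.06059842, -0.06464375, -0.70410985])} 0.996109375
```

View pics/scene0.png

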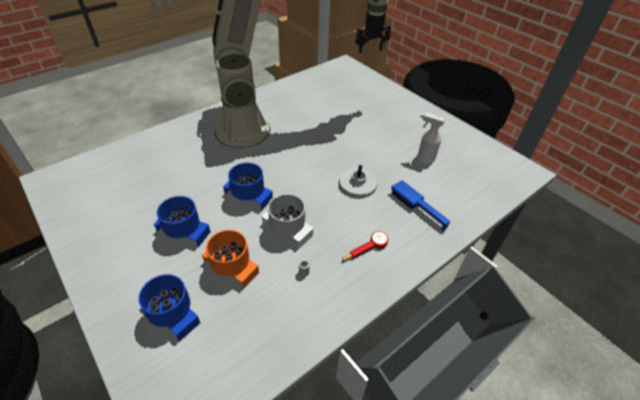

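View pics/top0.png

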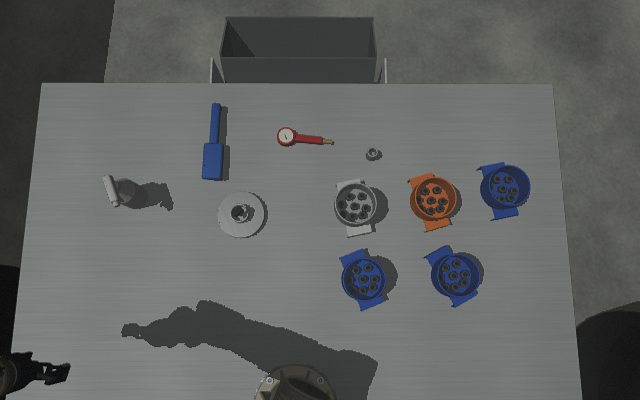

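The scene shows the grey open tin of nuts at scene (286,212) and top (355,203), and the nested lids at scene (358,182) and top (242,213). The tin candidates in the top view are grey (355,203), orange (434,198), and blue (505,185), (363,278) and (456,275). Only the grey one is bare steel, and the others are the excluded look-alikes. I'll confirm with a crop and measure.

```bash
cat > h.py <<'E'
from workcell import env
import cv2,numpy as np
from scipy.spatial.transform import Rotation as R
def rot(q): return R.from_quat(np.roll(q,-1)).as_matrix()
def cloud(d,c):
    v,u=np.mgrid[:400,:640]
    P=np.stack([(u-c['cx'])/c['fx']*d,-(v-c['cy'])/c['fy']*d,-d],-1)
    return P@rot(c['orientation']).T+c['origin']
def circ(P):
    A=np.c_[2*P[:,:2],np.ones(len(P))]; s=np.linalg.lstsq(A,(P[:,:2]**2).sum(1),rcond=None)[0]
    return s[:2],np.sqrt(s[2]+s[:2]@s[:2])
E
python3 - <<'E'
from h import *
out=[]
for n in("top","scene"):
    f=np.load(n+"0.npz");c=env.get_calibration(n);W=cloud(f['d'],c)
    if n=="top":
        t=W[203,355][:2];l=W[213,225][:2];print(t,l)
    for nm,ctr,zs in(("tin",t,[(.1,.116)]),("lid",l,[(.012,.026),(.04,.052),(.06,.09)])):
        m=np.linalg.norm(W[...,:2]-ctr,axis=-1)<.1
        print(n,nm,np.histogram(W[m][:,2],bins=np.arange(0,.14,.01))[0])
        for a,b in zs:
            Q=W[m&(W[...,2]>a)&(W[...,2]<b)]
            if len(Q)<5: continue
            cc,r,w=cv2.minAreaRect(Q[:,:2].astype(np.float32)*1000)
            print(' ',a,b,len(Q),circ(Q),Q.mean(0),'rect',cc,r,w)
p=np.load("top0.npz")['p']
a=cv2.resize(p[170:250,305:405],(400,320),interpolation=3);b=cv2.resize(p[173:253,192:292],(400,320),interpolation=3)
cv2.imwrite("pics/crop.png",np.hstack([a,b])[...,::-1])
E
```

```text
[ 0.55549458 -0.16794923] [0.5329088  0.20805902]
top tin [854   9   7 213 735  96 382  60  53  57 150  84   0   0]
  0.1 0.116 233 (array([ 0.54860581, -0.16511942]), np.float64(0.055560220415377684)) [ 0.55016841 -0.16601517  0.10862077] rect (549.0452880859375, -165.12063598632812) (112.4643783569336, 115.18782043457031) 44.76313018798828
top lid [1067  659  751   29   77   17   11   21   40    0    0    0    0    0]
  0.012 0.026 1363 (array([0.53149094, 0.1679319 ]), np.float64(0.049629940223183414)) [0.53025115 0.1678699  0.02005668] rect (532.5911254882812, 168.79673767089844) (123.48194122314453, 136.27688598632812) 74.01365661621094
  0.04 0.052 89 (array([0.53104597, 0.16336542]), np.float64(0.024432606031191437)) [0.53060618 0.16291442 0.04597712] rect (531.0031127929688, 163.0462188720703) (52.5861930847168, 50.70756530761719) 89.67616271972656
  0.06 0.09 72 (array([0.53076211, 0.16314554]), np.float64(0.0098374303911005)) [0.52987046 0.1624878  0.07866151] rect (530.9535522460938, 163.3660430908203) (14.704211235046387, 29.619565963745117) 36.231319427490234
scene tin [
[... 310 characters left out ...]
62   7  10  14  19   0   0   0   0   0]
  0.012 0.026 555 (array([0.5320986 , 0.16612997]), np.float64(0.05101558804635986)) [0.53940195 0.162481   0.01980728] rect (530.6130981445312, 168.68472290039062) (119.23522186279297, 139.2471160888672) 84.670166015625
  0.04 0.052 62 (array([0.53170713, 0.15980095]), np.float64(0.0244517557950371)) [0.53556437 0.15590669 0.04436457] rect (531.0140991210938, 159.11497497558594) (49.853736877441406, 52.98694610595703) 47.446014404296875
  0.06 0.09 43 (array([0.53266776, 0.15905944]), np.float64(0.011212814062454486)) [0.53518289 0.15669531 0.07672964] rect (531.9977416992188, 160.09742736816406) (13.87618637084961, 32.04811096191406) 38.0950813293457
```

View pics/crop.png

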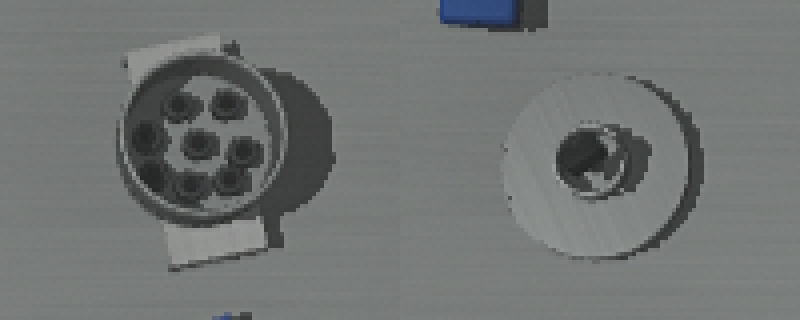

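The crop confirms a bare grey tin of nuts (crop centre ~(203,140)) on its grey riser. Next to it is the nested pair of lids, with the black tab lying diagonally at crop (583,155). Next I'll move above the tab for a wrist view.

```bash
cat >> h.py <<'E'
def goal(xyz,yaw=None):
    s=env.get_state(); M=rot(s['orientation'])
    d=M.T@(np.array(xyz)-s['tcp_pos']); y0=np.degrees(np.arctan2(M[1,1],M[0,1]))
    tilt=np.cross(M[:,2],[0,0,-1]); 
    t=0 if yaw is None else -((yaw-y0+90)%180-90)
    print('tcp',s['tcp_pos'].round(4),'yaw',y0.round(2),'tilt',np.degrees(M.T@tilt).round(2),'SHIFT cm',(d*100).round(2),'TURN z',round(t,1),'t',s['clock'],'gap',s['finger_gap'],'F',s['wrist_force'].round(1),'j',s['joint_pos'].round(2))
E
python3 -c "
from h import *
goal((.5315,.162,.23),37)"
```

```text
tcp [0.1564 0.5528 0.2305] yaw 74.2 tilt [-0.09 -0.01  0.  ] SHIFT cm [-46.73 -27.39   0.08] TURN z 37.2 t 0.1 gap 0.08525626107126245 F [0.5 0.2 0.1] j [1.16 0.31 0.05 1.3  0.   1.43]
```

carry_out([
  [[0, 0, 2], [-2, -1.2, 0], 0],
  [[0, 0, 5], [-6, -3.5, 0], 0],
  [[0, 0, 8], [-10, -5.9, 0], 0],
  [[0, 0, 11], [-14, -8.2, 0], 0],
  [[0, 0, 14], [-18, -10.6, 0], 0],
  [[0, 0, 17.5], [-22, -12.9, 0], 0],
  [[0, 0, 21], [-26, -15.2, 0], 0],
  [[0, 0, 24], [-30, -17.6, 0], 0],
], force=60)

```text
clock: 1.1
tcp_pos: [0.398, 0.301, 0.231]
orientation: [-0.0, 0.341, 0.94, -0.0]
wrist_force: [0.6, 1.2, -0.2]
finger_gap: 0.0856
grip_force: 0.0
```

```bash
python3 -c "
from h import *
goal((.5315,.162,.23),37)"
```

```text
tcp [0.398 0.301 0.231] yaw 50.1 tilt [-0.02 -0.02 -0.  ] SHIFT cm [-19.15  -2.1    0.09] TURN z 13.1 t 1.1 gap 0.08563169525537068 F [ 0.6  1.2 -0.2] j [ 0.49  0.17 -0.15  1.26  0.    1.18]
```

carry_out([
  [[0, 0, 2.5], [-3.8, -0.4, 0], 0],
  [[0, 0, 5], [-7.6, -0.8, 0], 0],
  [[0, 0, 8], [-11.4, -1.2, 0], 0],
  [[0, 0, 11], [-15.2, -1.7, 0], 0],
  [[0, 0, 12.5], [-18, -2, 0], 0],
  [[0, 0, 13.1], [-19.2, -2.1, 0], 0],
  [[0, 0, 13.1], [-19.2, -2.1, 0], 0],
  [[0, 0, 13.1], [-19.2, -2.1, 0], 0],
])

```text
clock: 2.1
tcp_pos: [0.5306, 0.1639, 0.2312]
orientation: [-0.0, 0.445, 0.896, -0.0]
wrist_force: [1.0, -0.3, -0.1]
finger_gap: 0.0854
grip_force: 0.0
```

```bash
cat > look.py <<'E'
from h import *
import sys
k=sys.argv[1]; c=env.get_calibration("wrist"); p,d=env.read_camera("wrist")
np.savez(f"w{k}.npz",p=p,d=d,**c); cv2.imwrite(f"pics/w{k}.png",p[...,::-1])
W=cloud(d,c); ctr=np.array(eval(sys.argv[2])); zs=eval(sys.argv[3])
m=np.linalg.norm(W[...,:2]-ctr,axis=-1)<.08
print(c['origin'],np.histogram(W[m][:,2],bins=np.arange(0,.2,.01))[0])
for a,b in zs:
    Q=W[m&(W[...,2]>a)&(W[...,2]<b)]
    if len(Q)>5: print(a,b,len(Q),circ(Q),Q.mean(0),cv2.minAreaRect(Q[:,:2].astype(np.float32)*1000))
E
python3 look.py 1 "(.5315,.162)" "[(.016,.024),(.042,.05),(.078,.088)]"; python3 -c "
from h import *
goal((.5315,.162,.23),37)"
```

```text
[0.48803972 0.2209561  0.37173647] [    9 12162   165   165   656    31    34   436   152     0     0     0
     0     0     0     0     0     0     0]
0.016 0.024 11191 (array([0.53176799, 0.16292828]), np.float64(0.052410449038822096)) [0.52913201 0.16630695 0.01774901] ((531.7588500976562, 162.83547973632812), (135.84490966796875, 136.696044921875), 84.15560150146484)
0.042 0.05 608 (array([0.53180079, 0.16289278]), np.float64(0.024764772781121915)) [0.52990472 0.16529849 0.04359285] ((531.7939453125, 162.8499755859375), (53.13753890991211, 52.67474365234375), 15.916159629821777)
0.078 0.088 526 (array([0.53176253, 0.16304177]), np.float64(0.009313605060085968)) [0.53175222 0.16324288 0.07956118] ((531.8563232421875, 162.9712677001953), (13.855732917785645, 29.261789321899414), 37.44805145263672)
tcp [0.5306 0.1641 0.2313] yaw 37.18 tilt [-0.01 -0.03 -0.  ] SHIFT cm [-0.22 -0.05  0.13] TURN z 0.2 t 2.15 gap 0.0854996648371456 F [-0.4  0.3  0.8] j [ 0.16  0.28 -0.01  1.29  0.    1.08]
```

View pics/w1.png

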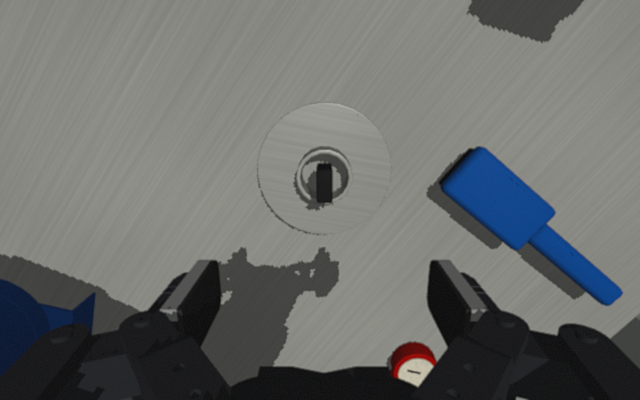

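The wrist view shows the lids centred at (323,170), the black tab upright between the fingers at (324,183), and clear sides. I'll descend next.

```bash
python3 -c "
from h import *
goal((.5318,.1630,.052),37.4)"
```

```text
tcp [0.5306 0.1641 0.2313] yaw 37.18 tilt [-0.01 -0.03 -0.  ] SHIFT cm [-0.17  0.03 17.93] TURN z -0.2 t 2.15 gap 0.0854996648371456 F [-0.4  0.3  0.8] j [ 0.16  0.28 -0.01  1.29  0.    1.08]
```

carry_out([
  [[0, 0, 0], [-0.1, 0, 3], 0],
  [[0, 0, 0], [-0.17, 0.03, 6], 0],
  [[0, 0, 0], [-0.17, 0.03, 9], 0],
  [[0, 0, 0], [-0.17, 0.03, 12], 0],
  [[0, 0, 0], [-0.17, 0.03, 14.5], 0],
  [[0, 0, 0], [-0.17, 0.03, 16.5], 0],
  [[0, 0, 0], [-0.17, 0.03, 17.6], 0],
  [[0, 0, 0], [-0.17, 0.03, 17.9], 0],
])

```text
clock: 3.15
tcp_pos: [0.5321, 0.1625, 0.052]
orientation: [-0.0, 0.445, 0.896, -0.0]
wrist_force: [-0.1, -0.3, 0.8]
finger_gap: 0.0853
grip_force: 0.0
```

carry_out([
  [[0, 0, 0], [0, 0, 0], 100],
  [[0, 0, 0], [0, 0, 0], 170],
  [[0, 0, 0], [0, 0, 0], 230],
  [[0, 0, 0], [0, 0, 0], 255],
  [[0, 0, 0], [0, 0, 0], 255],
  [[0, 0, 0], [0, 0, 0], 255],
  [[0, 0, 0], [0, 0, 0], 255],
  [[0, 0, 0], [0, 0, 0], 255],
], force=60)

```text
clock: 4.15
tcp_pos: [0.5328, 0.162, 0.0527]
orientation: [0.0, 0.445, 0.895, 0.0]
wrist_force: [-1.9, -1.3, 6.5]
finger_gap: 0.0129
grip_force: 60.2
```

carry_out([
  [[0, 0, 0], [0, 0, -0.4], 255],
  [[0, 0, 0], [0, 0, -1], 255],
  [[0, 0, 0], [0, 0, -2.5], 255],
  [[0, 0, 0], [0, 0, -5], 255],
  [[0, 0, 0], [0, 0, -8], 255],
  [[0, 0, 0], [0, 0, -11], 255],
  [[0, 0, 0], [0, 0, -14], 255],
  [[0, 0, 0], [0, 0, -16], 255],
])

```text
clock: 5.15
tcp_pos: [0.5331, 0.1621, 0.2149]
orientation: [0.001, 0.445, 0.895, 0.001]
wrist_force: [0.4, 0.2, -5.1]
finger_gap: 0.0129
grip_force: 58.9
```

```bash
python3 look.py 2 "(.5315,.162)" "[(.164,.184),(.23,.26)]"; python3 -c "
from h import *
goal((.5498,-.166,.2137))"
```

```text
[0.4901994  0.21918339 0.35526653] [    1     0     0     0     0     0     0     0     0     0     0     0
     0     0     0     0    10 20434 14234]
0.164 0.184 34295 (array([0.5305961 , 0.16613556]), np.float64(0.04978020661051091)) [0.52161429 0.17793177 0.1796519 ] ((532.5618896484375, 165.84365844726562), (137.13587951660156, 131.45025634765625), 7.059375286102295)
0.23 0.26 7145 (array([0.5300202 , 0.16672378]), np.float64(0.013882626894369582)) [0.52993142 0.16683471 0.24576993] ((531.8280639648438, 162.87478637695312), (75.1281509399414, 30.982486724853516), 30.082979202270508)
tcp [0.5342 0.1623 0.2173] yaw 37.1 tilt [0.31 0.16 0.  ] SHIFT cm [-27.12 -18.56   0.34] TURN z 0 t 5.2 gap 0.013130152220837263 F [ 0.6  0.7 -2.1] j [ 0.15  0.28 -0.03  1.25  0.    1.07]
```

View pics/w2.png

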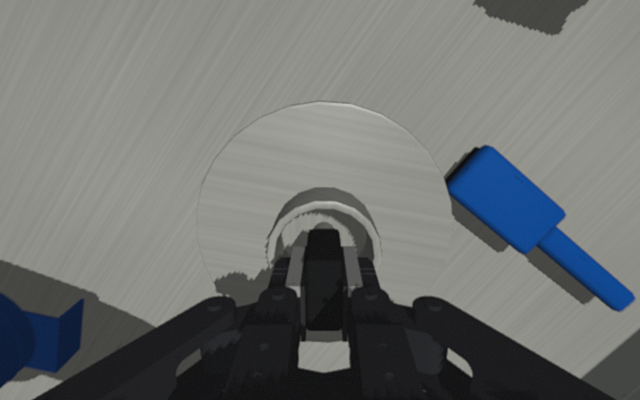

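Both lids hang from the tab (deck edge around (323,102)–(447,190), neck at (322,200)). The wrist load of about 5 N is right for the two. I'll move smoothly over the tin.

carry_out([
  [[0, 0, 0], [-0.5, -0.3, 0], 255],
  [[0, 0, 0], [-1.6, -1.1, 0], 255],
  [[0, 0, 0], [-3.2, -2.2, 0], 255],
  [[0, 0, 0], [-5.2, -3.6, 0], 255],
  [[0, 0, 0], [-7.4, -5.1, 0], 255],
  [[0, 0, 0], [-9.8, -6.7, 0], 255],
  [[0, 0, 0], [-12.2, -8.4, 0], 255],
  [[0, 0, 0], [-14.6, -10, 0], 255],
])

```text
clock: 6.2
tcp_pos: [0.5402, -0.017, 0.2115]
orientation: [-0.001, 0.446, 0.895, -0.0]
wrist_force: [-0.2, 0.4, -5.0]
finger_gap: 0.0131
grip_force: 58.8
```

carry_out([
  [[0, 0, 0], [-2.4, -1.6, 0], 255],
  [[0, 0, 0], [-4.8, -3.3, 0], 255],
  [[0, 0, 0], [-7.1, -4.9, 0], 255],
  [[0, 0, 0], [-9.2, -6.3, 0], 255],
  [[0, 0, 0], [-10.8, -7.4, 0], 255],
  [[0, 0, 0], [-11.9, -8.2, 0], 255],
  [[0, 0, 0], [-12.4, -8.5, 0], 255],
  [[0, 0, 0], [-12.5, -8.6, 0], 255],
])

```text
clock: 7.2
tcp_pos: [0.5477, -0.1663, 0.2122]
orientation: [-0.0, 0.445, 0.895, 0.0]
wrist_force: [-1.3, 0.5, -4.3]
finger_gap: 0.0134
grip_force: 58.8
```

carry_out([
  [[0, 0, 0], [0, 0, 0], 255],
  [[0, 0, 0], [0, 0, 0], 255],
  [[0, 0, 0], [0, 0, 0], 255],
  [[0, 0, 0], [0, 0, 0], 255],
  [[0, 0, 0], [0, 0, 0], 255],
  [[0, 0, 0], [0, 0, 0], 255],
  [[0, 0, 0], [0, 0, 0], 255],
  [[0, 0, 0], [0, 0, 0], 255],
])

```text
clock: 8.2
tcp_pos: [0.5478, -0.1663, 0.2123]
orientation: [-0.0, 0.445, 0.895, 0.0]
wrist_force: [-0.8, 0.5, -4.8]
finger_gap: 0.0128
grip_force: 58.8
```

```bash
cat > deck.py <<'E'
from h import *
import sys
k=sys.argv[1]; s=env.get_state(); t=s['tcp_pos']; zd=float(sys.argv[2])
c=env.get_calibration("wrist"); p,d=env.read_camera("wrist")
cv2.imwrite(f"pics/w{k}.png",p[...,::-1]); W=cloud(d,c)
def fitpl(Q):
    for _ in range(3):
        co=np.linalg.lstsq(np.c_[Q[:,:2]-t[:2],np.ones(len(Q))],Q[:,2],rcond=None)[0]
        r=Q[:,2]-np.c_[Q[:,:2]-t[:2],np.ones(len(Q))]@co; Q=Q[abs(r)<.0015]
    return co,Q
m=(np.linalg.norm(W[...,:2]-t[:2],axis=-1)<.08)&(abs(W[...,2]-zd)<.008)
co,Q=fitpl(W[m]); h=cv2.convexHull(Q[:,:2].astype(np.float32))[:,0]
# outer circle by robust fit on hull points at radius about 69 mm
from scipy.optimize import least_squares
far=(h-t[:2])@(c['origin'][:2]-t[:2])>0   # camera side rim is free of the gripper
h2=h[far]; f=least_squares(lambda q:np.hypot(h2[:,0]-q[0],h2[:,1]-q[1])-.069,t[:2],loss='soft_l1',f_scale=.0005)
print('deck slope deg',np.degrees(co[:2]).round(2),'z at tcp',co[2].round(4),'centre',f.x.round(4),len(h2),'rms',np.sqrt((f.fun**2).mean()).round(5),'rel tcp',(f.x-t[:2]).round(4))
for n in("top","scene"):
    c=env.get_calibration(n);p,d=env.read_camera(n);cv2.imwrite(f"pics/{n}{k}.png",p[...,::-1])
E
python3 deck.py 3 .181; python3 -c "
from h import *
goal((.5498,-.166,.2137))"
```

```text
deck slope deg [-0.19 -0.  ] z at tcp 0.1772 centre [ 0.5475 -0.1659] 41 rms 0.00027 rel tcp [-0.0002  0.0005]
tcp [ 0.5478 -0.1663  0.2123] yaw 37.09 tilt [ 0.01 -0.    0.  ] SHIFT cm [-0.09  0.18 -0.14] TURN z 0 t 8.35 gap 0.013111289262793356 F [ 0.   0.7 -4.6] j [-0.44  0.31  0.    1.26  0.    0.49]
```

carry_out([
  [[0, 0, 0], [0, 0.1, 0.4], 255],
  [[0, 0, 0], [0, 0.23, 1.2], 255],
  [[0, 0, 0], [0, 0.23, 2.2], 255],
  [[0, 0, 0], [0, 0.23, 3.2], 255],
  [[0, 0, 0], [0, 0.23, 4.0], 255],
  [[0, 0, 0], [0, 0.23, 4.4], 255],
  [[0, 0, 0], [0, 0.23, 4.5], 255],
  [[0, 0, 0], [0, 0.23, 4.5], 255],
])

```text
clock: 9.35
tcp_pos: [0.5498, -0.165, 0.1675]
orientation: [0.0, 0.445, 0.895, 0.0]
wrist_force: [-0.5, -0.3, -4.3]
finger_gap: 0.0129
grip_force: 58.8
```

```bash
python3 -c "
from h import *
goal((.5497,-.165,.151))
p,d=env.read_camera('scene'); cv2.imwrite('pics/s4.png',cv2.resize(p[130:270,200:380],(720,560),interpolation=3)[...,::-1])
"
```

```text
tcp [ 0.5498 -0.165   0.1675] yaw 37.1 tilt [0.02 0.02 0.  ] SHIFT cm [ 0.01 -0.01  1.65] TURN z 0 t 9.35 gap 0.012897234969049848 F [-0.5 -0.3 -4.3] j [-0.43  0.34 -0.08  1.15  0.    0.49]
```

View pics/s4.png

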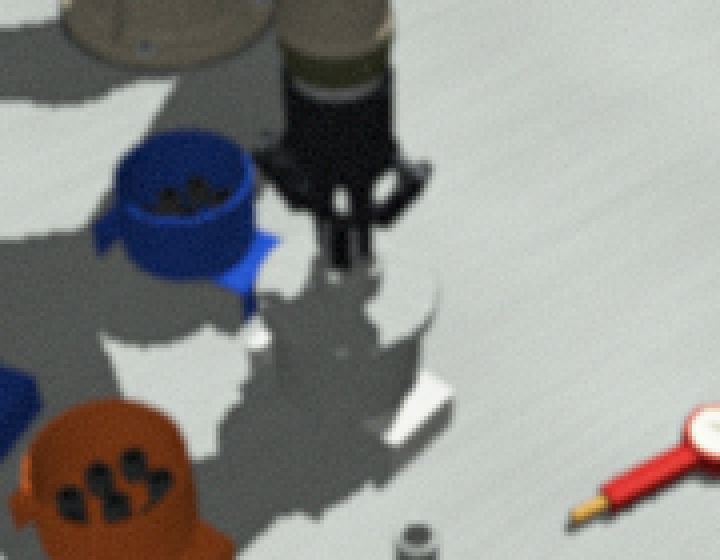

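The lids hang centred just above the tin: deck at crop (345,300), tin body below, riser at (420,400). I'll lower them slowly.

carry_out([
  [[0, 0, 0], [0, 0, 0.2], 255],
  [[0, 0, 0], [0, 0, 0.4], 255],
  [[0, 0, 0], [0, 0, 0.6], 255],
  [[0, 0, 0], [0, 0, 0.8], 255],
  [[0, 0, 0], [0, 0, 1.0], 255],
  [[0, 0, 0], [0, 0, 1.15], 255],
  [[0, 0, 0], [0, 0, 1.3], 255],
  [[0, 0, 0], [0, 0, 1.3], 255],
])

```text
clock: 10.4
tcp_pos: [0.5496, -0.1649, 0.1541]
orientation: [-0.0, 0.445, 0.895, -0.0]
wrist_force: [-0.5, -0.1, -4.6]
finger_gap: 0.0133
grip_force: 58.8
```

carry_out([
  [[0, 0, 0], [0, 0, 0.05], 255],
  [[0, 0, 0], [0, 0, 0.1], 255],
  [[0, 0, 0], [0, 0, 0.15], 255],
  [[0, 0, 0], [0, 0, 0.2], 255],
  [[0, 0, 0], [0, 0, 0.25], 255],
  [[0, 0, 0], [0, 0, 0.3], 255],
  [[0, 0, 0], [0, 0, 0.35], 255],
  [[0, 0, 0], [0, 0, 0.35], 255],
])

```text
clock: 11.4
tcp_pos: [0.5496, -0.1649, 0.1508]
orientation: [0.0, 0.445, 0.895, 0.0]
wrist_force: [-0.0, -0.0, -2.9]
finger_gap: 0.0133
grip_force: 58.8
```

carry_out([
  [[0, 0, 0], [0, 0, 0.03], 255],
  [[0, 0, 0], [0, 0, 0.06], 255],
  [[0, 0, 0], [0, 0, 0.09], 255],
  [[0, 0, 0], [0, 0, 0.12], 255],
  [[0, 0, 0], [0, 0, 0.12], 255],
  [[0, 0, 0], [0, 0, 0.12], 255],
  [[0, 0, 0], [0, 0, 0.12], 255],
  [[0, 0, 0], [0, 0, 0.12], 255],
])

```text
clock: 12.4
tcp_pos: [0.5496, -0.165, 0.1507]
orientation: [0.0, 0.445, 0.895, -0.0]
wrist_force: [-4.2, 0.5, 5.5]
finger_gap: 0.0127
grip_force: 60.3
```

```bash
python3 deck.py 5 .117
```

```text
deck slope deg [-0.09  0.04] z at tcp 0.1157 centre [ 0.5493 -0.1645] 42 rms 0.00029 rel tcp [-0.0003  0.0005]
```

The contact is firm, the deck is level and its height is about 0.118, so the inner lid is seated. I'll release the tab and rise.

carry_out([
  [[0, 0, 0], [0, 0, 0], 200],
  [[0, 0, 0], [0, 0, 0], 150],
  [[0, 0, 0], [0, 0, 0], 80],
  [[0, 0, 0], [0, 0, 0], 0],
  [[0, 0, 0], [0, 0, 0], 0],
  [[0, 0, 0], [0, 0, 0], 0],
  [[0, 0, 0], [0, 0, 0], 0],
  [[0, 0, 0], [0, 0, 0], 0],
])

```text
clock: 13.55
tcp_pos: [0.5496, -0.1649, 0.1496]
orientation: [0.0, 0.445, 0.895, 0.0]
wrist_force: [-0.5, -0.1, -0.3]
finger_gap: 0.0854
grip_force: 0.0
```

```bash
python3 deck.py 6 .117; python3 -c "
from h import *
goal((.5496,-.165,.25))"
```

```text
deck slope deg [-0.09  0.03] z at tcp 0.1157 centre [ 0.5494 -0.1645] 44 rms 0.00026 rel tcp [-0.0002  0.0004]
tcp [ 0.5496 -0.1649  0.1496] yaw 37.1 tilt [0.01 0.   0.  ] SHIFT cm [-1.000e-02 -1.000e-02 -1.004e+01] TURN z 0 t 13.7 gap 0.0855223548039003 F [ 0.2 -0.  -0.6] j [-0.43  0.35 -0.11  1.11  0.    0.49]
```

View pics/w6.png

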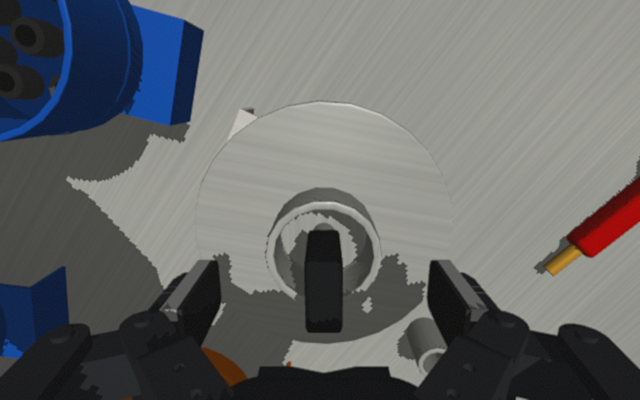

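The tab is free and upright through the neck (tab (322,280), neck (322,235)), with the open fingers straddling both. I'll lower to the neck.

carry_out([
  [[0, 0, 0], [0, 0, 0.5], 0],
  [[0, 0, 0], [0, 0, 1.1], 0],
  [[0, 0, 0], [0, 0, 1.8], 0],
  [[0, 0, 0], [0, 0, 2.4], 0],
  [[0, 0, 0], [0, 0, 2.9], 0],
  [[0, 0, 0], [0, 0, 3.3], 0],
  [[0, 0, 0], [0, 0, 3.5], 0],
  [[0, 0, 0], [0, 0, 3.5], 0],
])

```text
clock: 14.7
tcp_pos: [0.5496, -0.1649, 0.1145]
orientation: [-0.0, 0.445, 0.895, 0.0]
wrist_force: [0.0, 0.2, -0.4]
finger_gap: 0.0854
grip_force: 0.0
```

carry_out([
  [[0, 0, 0], [0, 0, 0], 20],
  [[0, 0, 0], [0, 0, 0], 40],
  [[0, 0, 0], [0, 0, 0], 60],
  [[0, 0, 0], [0, 0, 0], 75],
  [[0, 0, 0], [0, 0, 0], 90],
  [[0, 0, 0], [0, 0, 0], 110],
  [[0, 0, 0], [0, 0, 0], 200],
  [[0, 0, 0], [0, 0, 0], 255],
], force=50)

```text
clock: 15.7
tcp_pos: [0.5498, -0.165, 0.1151]
orientation: [0.0, 0.445, 0.895, -0.0]
wrist_force: [-0.2, 0.0, 6.1]
finger_gap: 0.0528
grip_force: 52.9
```

carry_out([
  [[0, 0, 0], [0, 0, 0], 255],
  [[0, 0, 0], [0, 0, -0.1], 255],
  [[0, 0, 0], [0, 0, -0.3], 255],
  [[0, 0, 0], [0, 0, -0.6], 255],
  [[0, 0, 0], [0, 0, -1], 255],
  [[0, 0, 0], [0, 0, -1.4], 255],
  [[0, 0, 0], [0, 0, -1.7], 255],
  [[0, 0, 0], [0, 0, -1.8], 255],
])

```text
clock: 16.7
tcp_pos: [0.5498, -0.165, 0.133]
orientation: [0.0, 0.445, 0.895, 0.0]
wrist_force: [0.6, 0.3, -0.7]
finger_gap: 0.0527
grip_force: 52.5
```

```bash
python3 deck.py 7 .135; python3 -c "
from h import *
goal((.5498,-.165,.25))"
```

```text
deck slope deg [-0.03 -0.01] z at tcp 0.1336 centre [ 0.5497 -0.1645] 42 rms 0.00028 rel tcp [-0.0001  0.0005]
tcp [ 0.5496 -0.1649  0.1326] yaw 37.1 tilt [ 0.01 -0.    0.  ] SHIFT cm [-2.000e-02  1.000e-02 -1.174e+01] TURN z 0 t 16.85 gap 0.05219253865941517 F [ 0.7  0.2 -2.3] j [-0.43  0.36 -0.14  1.08  0.    0.49]
```

The outer lid rises level and alone, with a load of about 2 N. I'll lift it another 78 mm.

carry_out([
  [[0, 0, 0], [0, 0, -0.3], 255],
  [[0, 0, 0], [0, 0, -0.9], 255],
  [[0, 0, 0], [0, 0, -1.6], 255],
  [[0, 0, 0], [0, 0, -2.3], 255],
  [[0, 0, 0], [0, 0, -3], 255],
  [[0, 0, 0], [0, 0, -3.7], 255],
  [[0, 0, 0], [0, 0, -4.4], 255],
  [[0, 0, 0], [0, 0, -5], 255],
])

```text
clock: 17.85
tcp_pos: [0.5497, -0.1649, 0.1831]
orientation: [0.0, 0.445, 0.895, 0.0]
wrist_force: [-0.1, 0.3, -1.2]
finger_gap: 0.0524
grip_force: 52.5
```

carry_out([
  [[0, 0, 0], [0, 0, -0.6], 255],
  [[0, 0, 0], [0, 0, -1.2], 255],
  [[0, 0, 0], [0, 0, -1.8], 255],
  [[0, 0, 0], [0, 0, -2.3], 255],
  [[0, 0, 0], [0, 0, -2.6], 255],
  [[0, 0, 0], [0, 0, -2.8], 255],
  [[0, 0, 0], [0, 0, -2.8], 255],
  [[0, 0, 0], [0, 0, -2.8], 255],
])

```text
clock: 18.85
tcp_pos: [0.5495, -0.1649, 0.2104]
orientation: [-0.0, 0.445, 0.895, 0.0]
wrist_force: [-0.2, 0.7, -0.8]
finger_gap: 0.0525
grip_force: 52.5
```

```bash
python3 deck.py 8 .212; python3 -c "
from h import *
goal((.5498,-.165,.21))
p=cv2.imread('pics/scene8.png'); cv2.imwrite('pics/s8.png',cv2.resize(p[130:270,200:380],(720,560),interpolation=3))"
```

```text
deck slope deg [-0.06  0.02] z at tcp 0.2111 centre [ 0.5495 -0.1644] 49 rms 0.00032 rel tcp [0.     0.0005]
tcp [ 0.5495 -0.1649  0.2104] yaw 37.1 tilt [-0.01 -0.02  0.  ] SHIFT cm [-0.03  0.02  0.04] TURN z 0 t 19.0 gap 0.0525531835981111 F [ 0.3 -0.1 -1.6] j [-0.43  0.32  0.    1.25  0.    0.49]
```

View pics/s8.png

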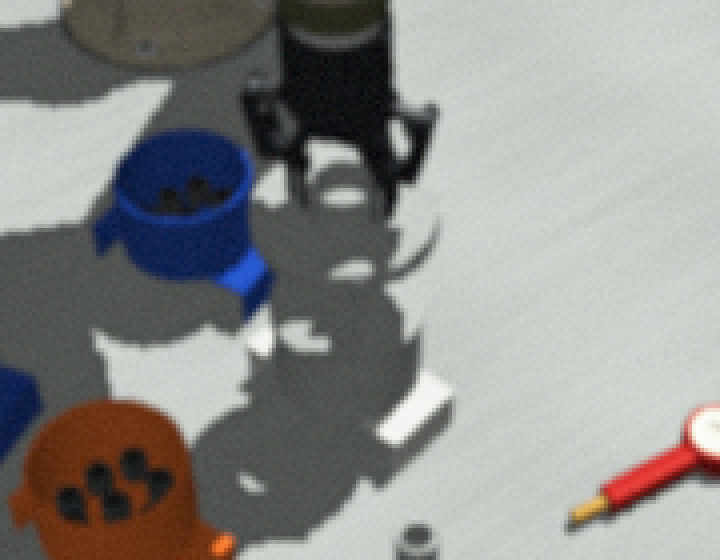

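The outer lid is held level, with the deck at about 0.213 (crop (345,240)) and the tin with the inner lid below. I'll check the inner lid's seating by depth before handing in.

```bash
python3 -c "
from h import *
c=env.get_calibration('scene');p,d=env.read_camera('scene');W=cloud(d,c)
r=np.linalg.norm(W[...,:2]-[.5498,-.166],axis=-1)
print(np.histogram(W[r<.075][:,2],bins=np.arange(.03,.25,.01)))
Q=W[(r<.062)&(abs(W[...,2]-.113)<.006)];A=np.c_[Q[:,:2]-[.55,-.165],np.ones(len(Q))]
print(len(Q),np.linalg.lstsq(A,Q[:,2],rcond=None)[0],np.median(Q[:,2]),cv2.minAreaRect(Q[:,:2].astype(np.float32)*1000))
"
```

```text
(array([ 67, 126,  69,  73,  87,  68,  84,  70, 635,   7,   0,   0,   0,
         0,   0,   0,  54, 127, 801, 104, 127]), array([0.03, 0.04, 0.05, 0.06, 0.07, 0.08, 0.09, 0.1 , 0.11, 0.12, 0.13,
       0.14, 0.15, 0.16, 0.17, 0.18, 0.19, 0.2 , 0.21, 0.22, 0.23, 0.24]))
656 [-0.00828099  0.00276596  0.11388841] 0.11378870352841436 ((562.4280395507812, -173.82962036132812), (119.9893798828125, 91.02208709716797), 56.43109893798828)
```

The flange top reads 0.1138 (expected 0.114) and is level within 0.5°, so the inner lid is seated.

```bash
python3 -c "
from workcell import env
print(env.hand_in())"
```

```text
the job is handed in; nothing more can be done
None
```

The inner lid is seated level in the wheel-nut tin, and the outer lid was lifted alone and is held level and still about 95 mm above its nested place over the tin; the job was handed in at about 19 s.

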